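# Prise open the stopper box and tip the scoop into it

### The arm

A 6-joint arm with a two-finger parallel gripper is mounted at the origin on the work surface. World frame = base frame: x ahead of the robot, y to its left, z up, the work surface at z = 0. Lengths are in m, angles in rad, forces in N, time in s.
With the tool pointing down it reaches from about 0.3 to 0.875 m from the base axis. Payload 6.4 kg.
Tool frame: the origin (TCP) lies midway between the tips of the shut fingers; the grasp point (between the pads) lies 19 mm behind it (ctrl.tcp_to_grasp is the distance from the TCP to the grasp point, in m); z points along the fingers, y is the direction in which the jaws open and shut (so a half turn about z gives the same grasp; the last joint's range is limited). The gripper opens to 85 mm and grips with 20 to 120 N. Pads are 22 mm wide; open, the fingers measure 114 mm over their backs; the gripper's body (76 mm by 85 mm) begins 54 mm behind the grasp point. The pads swing forward as they close: fully open they stand 13 mm farther back than shut.
Start: joints at [0.991, 0.181, 1.607, -0, 1.354, -0.206], TCP at [0.21, 0.535, 0.231] pointing down, gripper open.
Joint ranges: [-2.99, 2.99], [-0.89, 2.07], [0.3, 2.58], [-1.14, 4.28], [0, 2.63], [-3.12, 3.12]. Speed limits (rad/s): [2.57, 2.57, 3.01, 3.14, 3.14, 3.14].

### API

Orientations are given as a unit quaternion [w, x, y, z].
In Python, from bench import monitor, imaging, order, spotter, ctrl gives the robot as it stands.
- The arm moves only by the shell command python3 -m pendant 'ROWS'. ROWS is JSON, a list that holds one entry, the list of rows, each a list of 5 numbers: the shift along the world's x, y, z in mm, then the turn about the world's z in degrees, then the finger opening in mm, from 0 to 85.4. A call has 1 to 8 rows; each row shifts and turns the commanded pose from where the row before left it; what a row does not reach is not made up. A row lasts 1/8 s, in which the tool goes at most 62.5 mm and 10.7 degrees, less where a joint would pass 70% of its speed; a pose out of reach is approached as far as the arm can. A call with a gripper value outside its range is refused whole. The fingers move at their own pace and stop on an object; the grip force is fixed at half the most. Time passes only in rows, so rows that do not move let the fingers close. It gives the time, the measured TCP pose, the force and the opening at its end, in the units of the state.
- monitor.get_obs(): the state, without advancing time (a new reading comes with each control period).
- imaging.camera(name): name is "scene" or "top"; returns a dict with "img" (480x640x3 uint8, red, green, blue), "vfov" (degrees; the focal length in pixels is half the picture's height over the tangent of half this angle, whatever the lens; pixels are square), "cx", "cy" (the principal point, pixels), "distortion" ([k1, k2, p1, p2, k3] as OpenCV has them; the pictures are not rectified), "origin" and "orientation" of the camera in the world. Camera axes: x right, y down, z forward; pixel columns grow to the right and rows downward; lengths in m; the calibration is good to about 2 mm. A picture is of the moment at which its call begins. There is no depth.
- order.hand_in(): hands the job in, once; it reports no verdict.
Trained networks look in the newest picture that a camera, given by its name, has taken for a name from the list of things; names that differ only in an ending like _2 or _b are one class to them, and where a whole thing is asked for, a point or a joint stands for the part that bears it (a point fixed in the world has none). Each returns a list of dicts, best first, with "confidence" (0 to 1); they miss things now and then, are a little off and sometimes report something else, mostly with a low value. They report only what shows in the picture. A call takes as long as a camera call. They do not tell look-alikes from the thing itself.
- spotter.recognise(camera, thing): "at" ([x, y, z] in m, in the coordinates of the camera as it stood for that picture, good to about 4 mm: the middle of the surface that is visible of it).
- spotter.tip_of(camera, thing): "at" ([x, y, z] in m, in the coordinates of the camera as it stood for that picture, good to about 4 mm: a listed point, or the origin of a listed thing).
The state is a dict: "time_s": time; "q": joint angles; "dq": joint speeds; "joint_efforts": joint torques, N m; "eef_pos": TCP position; "eef_rot": TCP orientation; "wrist_force": force on the tool from outside, world axes, zero at the start; "torque": the same for the moment, N m; "opening": opening from 0.0 (shut) to 1.0 (fully open).
Only numpy, scipy, OpenCV 4.12 (cv2) and the standard library are available. Lean on these libraries where they do the work, as an engineer would, in place of code of your own. Each camera call takes 0.05 s, during which the arm holds its last target. There are 200 camera calls.

### The job

Prise up the lid of the wooden box with the flat blade, its tip dipped into the slit at the front (do not lift the lid with the gripper), and swing it open until it stands about upright. Lay the blade down flat on the table, then take the scoop by its handle and tip all three bottle stoppers over its open edge into the box without touching them, and set the empty scoop back down flat on the table. Leave the lid open and everything else on the table where it is.

Things in the scene. Friction and masses are not known exactly. Their poses are not given: they have to be found in the camera images.
- box: shallow pale-wood box fixed to the table, 150 x 150 mm, origin under its centre on the table, x axis level from its front wall to its hinge wall, z up. Walls 8 mm thick, inner floor at height 8 mm, inside 134 x 134 mm. Front wall top at height 60 mm, hinge wall top 58 mm, side walls 66 mm. Empty.
- lid (a joint): opening angle of the box's flat wooden lid (7 mm thick, 130 mm wide, reaching 122 mm from its hinge; no knob), 0 = shut (level, top flush with the side walls, underside at height 59 mm), 1.57 = standing upright, stop at 1.85. The hinge is stiff: the lid stays at any angle; moving it takes about 0.25 to 0.45 N m (2 to 4 N at its free edge).
- hinge (a point): middle of the lid's hinge axis: 67 mm behind the box's centre along box x, at height 59 mm; the axis runs along box y
- slit (a point): middle of the open slit along the box's front, between the inner edge of the front wall top (6 mm nearer the front, height 60 mm) and the lower free edge of the shut lid (6 mm nearer the hinge, height 59 mm). The slit is 12 mm wide, too narrow for fingers, with the hollow box below: a level blade cannot get under the lid, a blade dipped about 25 to 45 degrees slides over the wall and under the lid
- lid_edge (a point): middle of the lower free edge of the lid, moves with the lid
- blade_grip (a point): where to grip the blade tool: 15 mm behind its origin, at half the handle's height (13 mm when lying flat). Tool: dark wooden handle 100 x 18 x 26 mm (from 25 mm ahead of this point to 75 mm behind it), blunt flat steel blade 85 mm long, 20 mm wide, 2.5 mm thick, ahead of it at half the handle's height; 120 g. x axis towards the blade's tip, z up as it lies
- blade_tip (a point): middle of the blade's front end, 110 mm ahead of blade_grip along the tool's x axis, same axes
- blade: the whole blade tool, origin under it, 15 mm ahead of blade_grip and 13 mm below
- scoop: steel scoop, flat pan 110 x 96 mm, origin under the pan's centre, x axis towards its one open edge, z up. Floor 3 mm thick; lips up to 28 mm high on the other three sides. 240 g; the three stoppers lie loose in it
- scoop_grip (a point): where to grip the scoop: middle of its wooden handle, 85 mm behind the scoop's origin, 17 mm up. Handle 85 mm long (55 to 140 mm behind the origin), 18 mm wide, 22 mm tall, underside 6 mm off the table
- scoop_mouth (a point): middle of the scoop's open edge, on the floor of the pan, 55 mm ahead of its origin
- stopper0_mid (a point): centre of a bottle stopper in the scoop: square dark wooden head 24 mm wide, cork stem, black sealing ring, 42 mm long, 30 g; slides at slopes above about 37 degrees at most
- stopper1_mid (a point): centre of a bottle stopper in the scoop: square dark wooden head 24 mm wide, cork stem, black sealing ring, 42 mm long, 30 g; slides at slopes above about 37 degrees at most
- stopper2_mid (a point): centre of a bottle stopper in the scoop: square dark wooden head 24 mm wide, cork stem, black sealing ring, 42 mm long, 30 g; slides at slopes above about 37 degrees at most
- bottle: bystander: upright green wine bottle, 300 mm tall, origin under its centre
- tumbler: bystander: clear glass tumbler, 90 mm tall, origin under its centre
- mill: bystander: dark wooden pepper mill, 155 mm tall, origin under its centre
- corkscrew: bystander: folded waiter's corkscrew, 105 mm long, black, origin under its centre
- coasters: bystander: round stack of cork coasters, 96 mm across, 24 mm high, origin under its centre
- candle: bystander: amber glass candle jar, 85 mm tall, origin under its centre
- bowl: bystander: small white bowl, 110 mm across, origin under its centre
Not all that is in view belongs to the job. Leave any turquoise look-alike of the blade alone.

How it is judged:
On the way, in this order (a step that is already met when the one before it is completed fails the run):
1. the lid is prised up by the blade (value of joint lid above 0.1 rad and contact force between blade and lid above 0.2 N), for 0.1 s.
2. the lid stands open (above 1.35 rad) (value of joint lid above 1.35 rad), for 0.2 s.
3. the scoop is tipped (over 0.4 rad) with its open edge over the box (angle between scoop's own z axis and vertical above 0.4 rad and x of scoop_mouth in the frame of box between -0.075 and 0.075 m and y of scoop_mouth in the frame of box between -0.075 and 0.075 m and z of scoop_mouth in the frame of box above 0 m), for 0.1 s.
At the end, for the whole second after the job is handed in: The lid stands open (angle above 1.35 rad), the centres of all three stoppers are inside the box below its front rim, and the scoop (within 0.1 rad of level, underside within 8 mm of the table) and the blade (lying flat) rest on the table, released and still (value of joint lid above 1.35 rad and x of stopper0_mid in the frame of box between -0.067 and 0.067 m and y of stopper0_mid in the frame of box between -0.067 and 0.067 m and z of stopper0_mid in the frame of box between 0.01 and 0.055 m and x of stopper1_mid in the frame of box between -0.067 and 0.067 m and y of stopper1_mid in the frame of box between -0.067 and 0.067 m and z of stopper1_mid in the frame of box between 0.01 and 0.055 m and x of stopper2_mid in the frame of box between -0.067 and 0.067 m and y of stopper2_mid in the frame of box between -0.067 and 0.067 m and z of stopper2_mid in the frame of box between 0.01 and 0.055 m and height (world z) of scoop between -0.005 and 0.008 m and angle between scoop's own z axis and vertical below 0.1 rad and linear speed of each of scoop, blade below 0.02 m/s and height (world z) of blade_grip between 0.004 and 0.02 m and height (world z) of blade_tip between -0.001 and 0.025 m); the robot touches nothing.
It fails at once if the gripper or arm lifts or pushes the lid (over 1 N) while it is open less than 0.5 rad (value of joint lid below 0.5 rad and contact force between any of the fingers, the arm and lid above 1 N).
It fails at once if the gripper handles a stopper (over 1 N) (contact force between the fingers and stopper0 above 1 N or contact force between the fingers and stopper1 above 1 N or contact force between the fingers and stopper2 above 1 N).
It fails at once if a bystander is moved by more than 30 mm (distance of any of bottle, tumbler, mill, corkscrew, coasters, candle, bowl from where it was at the start of the episode above 0.03 m).
It also fails if it takes over 72 s, if anything falls off the work surface, if the arm or the gripper's body presses on something with over 40 N, if the wrist force passes 120 N, or if a joint passes its speed limit or range.

## Working session

There is one attempt and no reset: what is moved stays moved. The work goes in short steps, Python scripts to look and compute and a shell command to move; the robot and the scene stay as the last step left them, time stands still between calls to the robot, and variables do not carry over. Pictures are saved under pics/ and viewed, about 8 in all and at most 12, crops included, and the job is handed in when it is done.

```bash
ls; mkdir -p pics; cat > h.py <<'E'
import numpy as np,cv2
from scipy.spatial.transform import Rotation as R
from bench import monitor,imaging,order,spotter,ctrl
def cam(n):
    c=imaging.camera(n); return c
def Rc(c):
    w,x,y,z=c["orientation"]; return R.from_quat([x,y,z,w]).as_matrix()
def K(c):
    f=240/np.tan(np.radians(c["vfov"])/2); return np.array([[f,0,c["cx"]],[0,f,c["cy"]],[0,0,1]])
def w(c,p): return Rc(c)@np.array(p)+np.array(c["origin"])
def px(c,P):
    r=Rc(c).T; t=-r@np.array(c["origin"]); return cv2.projectPoints(np.array(P,float).reshape(-1,3),cv2.Rodrigues(r)[0],t,K(c),np.array(c["distortion"],float))[0].reshape(-1,2)
def ray(c,u,z):
    n=cv2.undistortPoints(np.array([[u]],float),K(c),np.array(c["distortion"],float)).ravel()
    d=Rc(c)@np.array([*n,1]); o=np.array(c["origin"]); return o+d*(z-o[2])/d[2]
def find(c,n,things,k=1,f="tip_of"):
    for t in things:
        for r in getattr(spotter,f)(n,t)[:k]:
            p=w(c,r["at"]); print(n,f,t,round(r["confidence"],2),np.round(p*1000,0),np.round(px(c,p)[0]))
def save(c,n,crop=None,s=1):
    im=c["img"][:,:,::-1]
    if crop: a,b,x,y=crop; im=im[b:y,a:x]
    cv2.imwrite("pics/"+n,cv2.resize(im,None,fx=s,fy=s,interpolation=cv2.INTER_CUBIC))
E
python3 - <<'E'
from h import *
print(ctrl.tcp_to_grasp,[a for a in dir(ctrl) if a[0]!='_'])
for n in("scene","top"):
    c=cam(n); save(c,n+"0.png"); print(n,c["origin"],c["vfov"])
    find(c,n,["box","hinge","slit","lid_edge","scoop","scoop_grip","scoop_mouth"])
    find(c,n,["blade_grip","blade_tip","blade"],3)
    find(c,n,["stopper0_mid"],3)
    find(c,n,["bottle","tumbler","mill","corkscrew","coasters","candle","bowl"])
print(monitor.get_obs())
E
```

```text
pics
0.0187 ['MotionError', 'tcp_to_grasp']
scene [1.05471256 0.42294165 0.87939963] 51.717724648302834
scene tip_of box 0.68 [584.  19.   3.] [298. 288.]
scene tip_of hinge 0.59 [656.   7.  58.] [271. 294.]
scene tip_of slit 0.86 [527.  30.  62.] [317. 256.]
scene tip_of lid_edge 0.82 [539.  34.  59.] [315. 262.]
scene tip_of scoop 0.56 [ 473. -244.    1.] [240. 209.]
scene tip_of scoop_grip 0.89 [ 390. -230.   18.] [265. 188.]
scene tip_of scoop_mouth 0.67 [ 512. -428.   -2.] [176. 191.]
scene tip_of blade_grip 0.93 [450. 271.  13.] [434. 298.]
scene tip_of blade_grip 0.64 [201. 254.  17.] [475. 221.]
scene tip_of blade_grip 0.44 [587.  20.   2.] [298. 290.]
scene tip_of blade_tip 0.71 [272. 342.  13.] [499. 258.]
scene tip_of blade_tip 0.64 [557. 265.  11.] [406. 335.]
scene tip_of blade 0.72 [200. 261.   3.] [477. 226.]
scene tip_of blade 0.71 [462. 268.  -0.] [429. 305.]
scene tip_of blade 0.66 [709. 276.   0.] [371. 402.]
scene tip_of stopper0_mid 0.7 [ 465. -274.   15.] [232. 199.]
scene tip_of stopper0_mid 0.43 [526.  33.  66.] [319. 255.]
scene tip_of bottle 0.98 [ 640. -435
[... 1663 characters left out ...]
. 245.]
{'time_s': 1.9, 'q': array([ 9.90716117e-01,  1.80812871e-01,  1.60697059e+00,  1.84164421e-05,
        1.35379634e+00, -2.06279540e-01]), 'dq': array([ 6.81453371e-04,  2.75229592e-04, -4.11948421e-05, -7.71628636e-04,
        2.86454426e-04, -2.94472505e-04]), 'joint_efforts': array([ 7.09270698e-04, -4.44834852e+01, -3.51674867e+01, -2.35916796e-04,
        7.24244783e-04, -3.31781928e-05]), 'eef_pos': array([0.209949  , 0.53533261, 0.23129545]), 'eef_rot': array([-5.84249701e-06,  1.85816056e-01,  9.82584548e-01,  9.38484362e-06]), 'wrist_force': array([ 0.06671355,  0.2392833 , -0.36741015]), 'torque': array([ 0.0275698 , -0.04812358, -0.02002807]), 'opening': 1.003704568296372}
```

View pics/scene0.png

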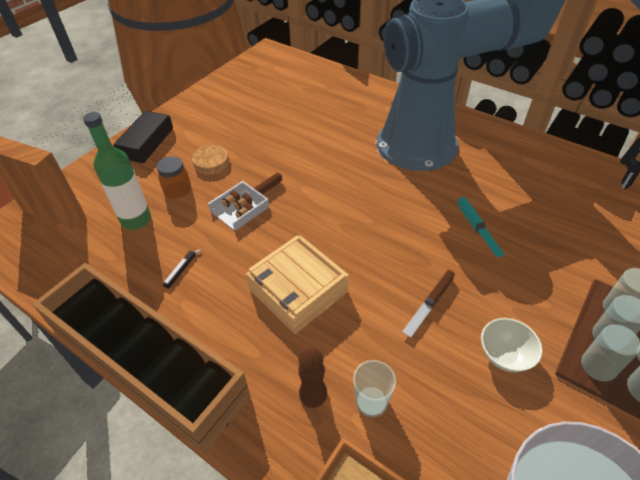

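View pics/top0.png

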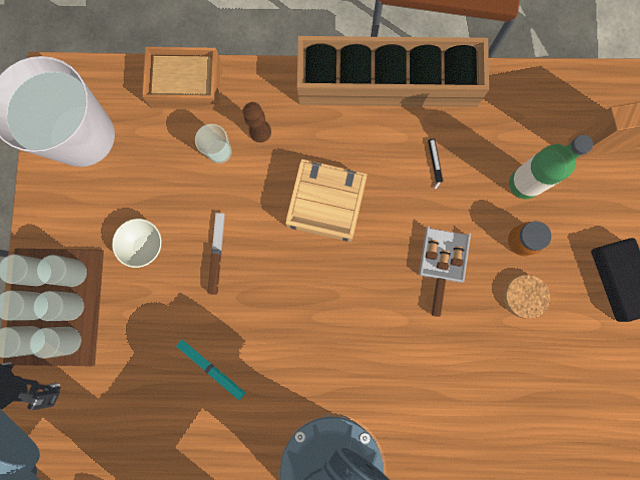

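```bash
cat > est.py <<'E'
from h import *
def two(v): return np.array(v,float)/1000
BOX=two([585.5,20.5,0]); YAW=np.radians(-12.3)
def bx(x,y,z):
    c,s=np.cos(YAW),np.sin(YAW); return BOX+np.array([c*x-s*y,s*x+c*y,z])/1000
E
python3 - <<'E'
from est import *
c=cam("top"); im=c["img"].copy()
def dot(P,col=(255,0,255)):
    for u in px(c,P): cv2.circle(im,tuple(int(round(v)) for v in u),1,col,-1)
dot([bx(sx*75,sy*75,66) for sx in(-1,1) for sy in(-1,1)]); dot([bx(-61,0,60),bx(67,0,59)],(255,0,0))
dot([[.4465,.270,.013],[.557,.265,.013]],(0,255,0)); dot([[.389,-.232,.028],[.472,-.245,.003],[.526,-.254,.003]],(0,255,0))
a=im[150:400,150:470][:,:,::-1]; cv2.imwrite("pics/c1.png",cv2.resize(a,None,fx=2.4,fy=2.4,interpolation=cv2.INTER_CUBIC))
for n in("top","scene"):
  c=cam(n); find(c,n,["box","slit","hinge","lid_edge","blade_tip","scoop","scoop_grip","scoop_mouth"]); find(c,n,["blade_grip","blade"],2)
E
```

```text
top tip_of box 0.65 [586.  20.   3.] [326. 203.]
top tip_of slit 0.83 [527.  36.  60.] [319. 225.]
top tip_of hinge 0.76 [653.   2.  60.] [335. 169.]
top tip_of lid_edge 0.94 [532.  36.  58.] [319. 222.]
top tip_of blade_tip 0.79 [263. 347.   9.] [177. 343.]
top tip_of scoop 0.32 [ 689. -228.    1.] [434. 162.]
top tip_of scoop_grip 0.95 [ 390. -235.   17.] [440. 290.]
top tip_of scoop_mouth 0.57 [ 526. -255.    2.] [446. 231.]
top tip_of blade_grip 0.63 [196. 256.  16.] [216. 375.]
top tip_of blade_grip 0.62 [446. 268.   9.] [216. 262.]
top tip_of blade 0.87 [462. 266.   2.] [218. 255.]
top tip_of blade 0.84 [211. 270.   1.] [212. 367.]
scene tip_of box 0.7 [589.  21.  -1.] [298. 291.]
scene tip_of slit 0.7 [528.  33.  62.] [318. 257.]
scene tip_of hinge 0.71 [707. 277.   2.] [372. 401.]
scene tip_of lid_edge 0.64 [534.  34.  59.] [317. 260.]
scene tip_of blade_tip 0.87 [560. 266.  12.] [406. 336.]
scene tip_of scoop 0.81 [ 471. -245.   -1.] [240. 209.]
scene tip_of scoop_grip 0.58 [ 385. -233.   20.] [265. 185.]
scene tip_of scoop_mouth 0.67 [ 527. -257.    3.] [221. 220.]
scene tip_of blade_grip 0.8 [452. 270.  15.] [433. 298.]
scene tip_of blade_grip 0.76 [201. 254.  17.] [475. 221.]
scene tip_of blade 0.83 [461. 268.  -4.] [429. 305.]
scene tip_of blade 0.64 [200. 264.   2.] [477. 227.]
```

View pics/c1.png

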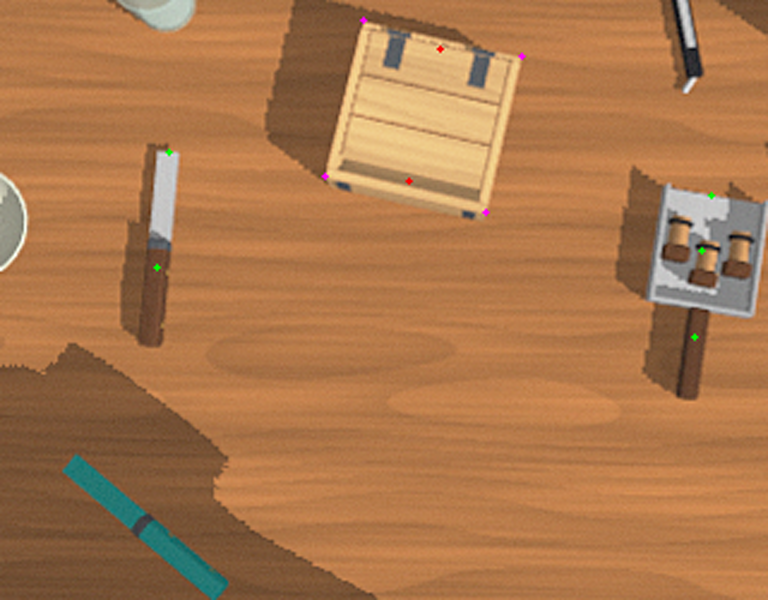

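The tool with the brown handle and steel blade (crop 157,250; top 216,255) is the one meant. The turquoise one (crop 143,525; top 210,370) is the look-alike. My box overlay lines up with the picture.

```bash
python3 -m pendant '[[[39,-44,0,4,85],[39,-44,0,4,85],[39,-44,0,4,85],[39,-44,0,4,85],[39,-44,-30,0,85],[42,-45.5,-50,0,60],[0,0,-50,0,50],[0,0,-40,0,45]]]'; python3 -m pendant '[[[0,0,-30,0,45],[0,0,-20,0,45],[0,0,-7,0,45],[0,0,0,0,45],[0,0,0,0,0],[0,0,0,0,0],[0,0,0,0,0]]]'
```

```text
time_s: 4.05
eef_pos: [0.436, 0.2809, 0.0719]
eef_rot: [-0.0, 0.048, 0.999, -0.0]
wrist_force: [-0.9, 0.2, -0.1]
opening: 0.525
time_s: 4.92
eef_pos: [0.437, 0.2824, 0.018]
eef_rot: [0.001, 0.047, 0.999, 0.001]
wrist_force: [-0.4, -0.9, 6.4]
opening: 0.189
```

```bash
python3 - <<'E'
from h import *
for n in("top","scene"):
  c=cam(n); find(c,n,["blade_grip","blade_tip"],2)
save(c,"s1.png",(370,220,530,380),4)
E
```

```text
top tip_of blade_grip 0.56 [449. 279.  13.] [211. 260.]
top tip_of blade_grip 0.54 [199. 255.  15.] [217. 374.]
top tip_of blade_tip 0.86 [557. 261.  10.] [222. 214.]
scene tip_of blade_grip 0.79 [455. 281.  10.] [437. 303.]
scene tip_of blade_tip 0.56 [269. 342.  16.] [500. 256.]
scene tip_of blade_tip 0.26 [ 385. -430.    2.] [210. 163.]
```

View pics/s1.png

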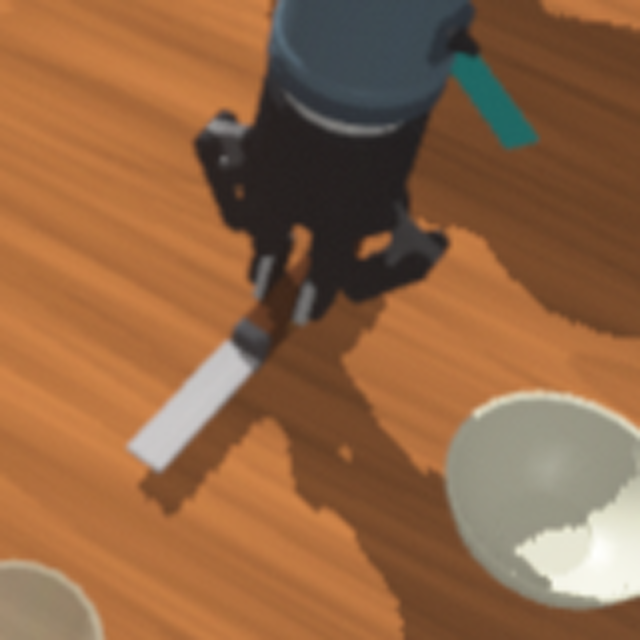

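The blade is between the fingers but held high, so I'll regrip lower.

```bash
python3 -m pendant '[[[0,0,0,0,35],[0,0,0,0,35],[5,0,-6,0,35],[5,0,-6,0,35],[0,0,-2,0,35],[0,0,0,0,35]]]'; python3 -m pendant '[[[0,0,0,0,0],[0,0,0,0,0],[0,0,0,0,0],[0,0,0,0,0]]]'
```

```text
time_s: 5.98
eef_pos: [0.4455, 0.2817, 0.0021]
eef_rot: [-0.001, 0.047, 0.999, -0.0]
wrist_force: [-0.5, 0.4, -0.6]
opening: 0.411
time_s: 6.48
eef_pos: [0.446, 0.282, 0.0028]
eef_rot: [0.0, 0.047, 0.999, 0.0]
wrist_force: [-0.4, -0.8, 1.5]
opening: 0.199
```

```bash
python3 -m pendant '[[[0,0,30,0,0],[0,0,50,0,0],[0,0,50,0,0],[0,0,0,0,0],[0,0,0,0,0]]]'; python3 - <<'E'
from h import *
for n in("top","scene"):
  c=cam(n); find(c,n,["blade_grip","blade_tip"],2)
print(monitor.get_obs()["torque"],monitor.get_obs()["wrist_force"])
E
```

```text
time_s: 7.1
eef_pos: [0.4452, 0.2817, 0.1319]
eef_rot: [-0.001, 0.047, 0.999, -0.0]
wrist_force: [0.2, -0.6, -1.4]
opening: 0.197
top tip_of blade_grip 0.95 [196. 258.  14.] [215. 375.]
top tip_of blade_grip 0.94 [450. 280. 143.] [197. 253.]
top tip_of blade_tip 0.57 [558. 268. 139.] [206. 202.]
scene tip_of blade_grip 0.72 [199. 254.  14.] [475. 221.]
scene tip_of blade_grip 0.6 [456. 282. 140.] [448. 265.]
[-0.01196339  0.05011067 -0.00412889] [ 0.22476318 -0.05207133 -1.91296535]
```

```bash
python3 -m pendant '[[[18,-18,0,10,0],[18,-18,0,10,0],[18,-18,0,10,0],[18,-18,0,10,0],[18,-18,0,10,0],[18,-18,0,10,0],[18,-18,0,10,0],[18,-18,-20,10,0]]]'; python3 -m pendant '[[[0,0,-20,3,0],[0,0,0,0,0]]]';python3 - <<'E'
from h import *
print(monitor.get_obs())
E
```

```text
time_s: 8.4
eef_pos: [0.5918, 0.1373, 0.1135]
eef_rot: [0.001, -0.608, 0.794, -0.001]
wrist_force: [0.8, -0.2, -1.9]
opening: 0.199
time_s: 8.65
eef_pos: [0.588, 0.1375, 0.09]
eef_rot: [-0.002, -0.626, 0.78, 0.002]
wrist_force: [-0.2, 0.2, -0.5]
opening: 0.202
{'time_s': 8.65, 'q': array([ 3.34175808e-02,  4.04734281e-01,  1.63143312e+00,  2.00619701e-05,
        1.11075492e+00, -2.89025578e+00]), 'dq': array([ 1.24590864e-02, -3.51119561e-02, -2.10697823e-02, -6.97125707e-05,
        1.30138335e-02,  2.42285793e-02]), 'joint_efforts': array([-5.80887515e-01, -5.13508487e+01, -3.14366162e+01, -2.09179596e-02,
       -2.81015402e-01, -3.24706798e-01]), 'eef_pos': array([0.5880027 , 0.13752849, 0.09000939]), 'eef_rot': array([-0.00212725, -0.62601402,  0.77980725,  0.00160506]), 'wrist_force': array([-0.18605117,  0.20649136, -0.51969202]), 'torque': array([-0.03800786, -0.01967104, -0.02847822]), 'opening': 0.20195938052703408}
```

```bash
python3 -m pendant '[[[0,0,-17,0,0],[0,0,-5,0,0],[0,0,-3,0,0],[0,0,0,0,0]]]'; python3 -m pendant '[[[0,0,-3,0,0],[0,0,-3,0,0]]]'; python3 -m pendant '[[[0,0,-3,0,0],[0,0,-3,0,0]]]'
```

```text
time_s: 9.15
eef_pos: [0.59, 0.1382, 0.0683]
eef_rot: [0.0, -0.627, 0.779, -0.0]
wrist_force: [-0.3, -0.5, -0.2]
opening: 0.202
time_s: 9.4
eef_pos: [0.5913, 0.1393, 0.0643]
eef_rot: [0.002, -0.626, 0.779, -0.0]
wrist_force: [-4.6, 7.1, 14.4]
opening: 0.197
time_s: 9.65
eef_pos: [0.5922, 0.1403, 0.059]
eef_rot: [0.003, -0.626, 0.779, -0.001]
wrist_force: [-2.3, 9.4, 13.3]
opening: 0.199
```

```bash
python3 - <<'E'
from h import *
for n in("top","scene"):
  c=cam(n); find(c,n,["blade_grip","blade_tip"],2)
E
```

```text
top tip_of blade_tip 0.68 [615. 249.  45.] [225. 186.]
top tip_of blade_tip 0.64 [707. 273.  -1.] [220. 152.]
scene tip_of blade_grip 0.88 [595. 144.  70.] [345. 302.]
scene tip_of blade_grip 0.79 [200. 255.  17.] [475. 220.]
scene tip_of blade_tip 0.82 [617. 248.  45.] [385. 344.]
scene tip_of blade_tip 0.58 [266. 340.  14.] [499. 255.]
```

```bash
python3 -m pendant '[[[0,0,-3,0,0],[0,0,-3,0,0],[0,0,-3,0,0],[0,0,-3,0,0],[0,0,-2,0,0],[0,0,0,0,0]]]'; python3 - <<'E'
from h import *
for n in("top","scene"):
  c=cam(n); find(c,n,["blade_grip","blade_tip"],2)
E
```

```text
time_s: 10.7
eef_pos: [0.5925, 0.1407, 0.0449]
eef_rot: [0.004, -0.627, 0.779, -0.001]
wrist_force: [-1.7, 11.5, 12.6]
opening: 0.197
top tip_of blade_tip 0.64 [ 479. -216.   14.] [430. 250.]
top tip_of blade_tip 0.55 [611. 237.   3.] [234. 191.]
scene tip_of blade_grip 0.82 [199. 255.  15.] [475. 221.]
scene tip_of blade_grip 0.74 [593. 145.  59.] [345. 305.]
scene tip_of blade_tip 0.92 [616. 239.   5.] [379. 352.]
scene tip_of blade_tip 0.73 [269. 341.  15.] [499. 256.]
```

```bash
python3 -m pendant '[[[0,0,50,0,0],[-5,0,55,0,0],[-20,-10,0,-10,0],[-20,-10,0,-10,0],[-20,-10,0,-10,0],[-20,-10,0,-10,0],[-20,-10,0,-10,0],[-20,-10,0,-10,0]]]'; python3 -m pendant '[[[-20,-10,0,-10,0],[-20,-12,0,-10,0],[0,0,0,-10,0],[0,0,0,0,0],[0,0,0,0,0]]]';python3 - <<'E'
from h import *
for n in("top","scene"):
  c=cam(n); find(c,n,["blade_grip","blade_tip"],2)
E
```

```text
time_s: 12.0
eef_pos: [0.4645, 0.0776, 0.1469]
eef_rot: [0.001, -0.15, 0.989, -0.0]
wrist_force: [-0.6, 0.0, -0.9]
opening: 0.198
time_s: 12.62
eef_pos: [0.4252, 0.056, 0.1468]
eef_rot: [0.0, 0.106, 0.994, -0.0]
wrist_force: [0.3, -0.1, -1.0]
opening: 0.2
top tip_of blade_grip 0.68 [198. 256.  14.] [217. 374.]
top tip_of blade_tip 0.75 [266. 344.  16.] [178. 342.]
scene tip_of blade_grip 0.7 [433.  56. 158.] [353. 203.]
scene tip_of blade_grip 0.7 [198. 255.  17.] [476. 220.]
scene tip_of blade_tip 0.84 [524.  33. 106.] [319. 242.]
scene tip_of blade_tip 0.65 [268. 344.  15.] [501. 256.]
```

```bash
python3 -m pendant '[[[2,-1,-20,0,0],[0,0,-18,0,0],[0,0,-4,0,0],[0,0,0,0,0]]]'; python3 -m pendant '[[[0,0,-2,0,0],[0,0,0,0,0]]]';python3 -m pendant '[[[0,0,-2,0,0],[0,0,0,0,0]]]'; python3 - <<'E'
from h import *
for n in("top","scene"):
  c=cam(n); find(c,n,["blade_tip"],2)
save(c,"s2.png",(240,180,400,300),5)
E
```

```text
time_s: 13.42
eef_pos: [0.4269, 0.055, 0.1047]
eef_rot: [-0.0, 0.108, 0.994, 0.0]
wrist_force: [-0.2, -0.1, -1.1]
opening: 0.193
time_s: 13.68
eef_pos: [0.4272, 0.0549, 0.103]
eef_rot: [0.0, 0.108, 0.994, -0.0]
wrist_force: [-0.5, -0.3, -0.7]
opening: 0.201
time_s: 13.92
eef_pos: [0.4268, 0.0549, 0.1006]
eef_rot: [-0.0, 0.108, 0.994, 0.0]
wrist_force: [-1.1, 0.2, -0.8]
opening: 0.199
top tip_of blade_tip 0.83 [265. 342.  13.] [179. 342.]
scene tip_of blade_tip 0.89 [526.  32.  57.] [318. 258.]
scene tip_of blade_tip 0.77 [269. 341.  15.] [499. 256.]
```

View pics/s2.png

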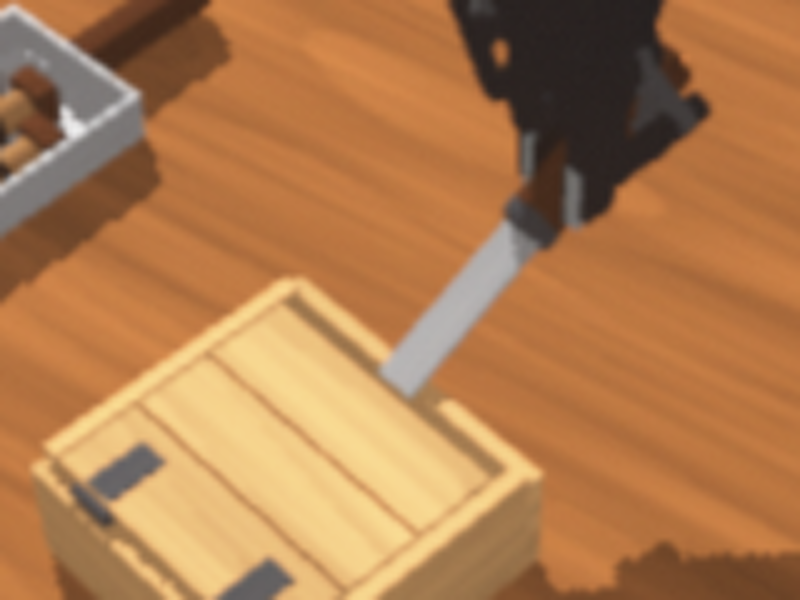

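The picture shows the blade tip (crop 395,385) in the front slit, centred and just short of the lid edge. Next I lower it until it touches the wall, then slide it in.

```bash
python3 -m pendant '[[[0,0,-1.5,0,0],[0,0,0,0,0]]]';python3 -m pendant '[[[3.4,-0.7,-2,0,0],[0,0,0,0,0]]]';python3 -m pendant '[[[3.4,-0.7,-2,0,0],[0,0,0,0,0]]]';python3 -m pendant '[[[3.4,-0.7,-2,0,0],[0,0,0,0,0]]]'
```

```text
time_s: 14.38
eef_pos: [0.4268, 0.0549, 0.099]
eef_rot: [-0.0, 0.108, 0.994, 0.0]
wrist_force: [-0.7, 0.0, -0.8]
opening: 0.201
time_s: 14.62
eef_pos: [0.4305, 0.0541, 0.097]
eef_rot: [-0.0, 0.108, 0.994, -0.0]
wrist_force: [0.1, -0.2, -1.4]
opening: 0.198
time_s: 14.88
eef_pos: [0.4338, 0.0534, 0.095]
eef_rot: [-0.0, 0.108, 0.994, 0.0]
wrist_force: [0.5, -1.1, -2.1]
opening: 0.198
time_s: 15.12
eef_pos: [0.4372, 0.0528, 0.093]
eef_rot: [-0.0, 0.108, 0.994, -0.0]
wrist_force: [-1.0, 0.3, -1.8]
opening: 0.199
```

```bash
python3 -m pendant '[[[3.4,-0.7,-2,0,0],[3.4,-0.7,-2,0,0],[3.4,-0.7,-2,0,0],[3.4,-0.7,-2,0,0],[0,0,0,0,0]]]';python3 -m pendant '[[[-1,0,8,0,0],[-1,0.2,8,0,0],[-1.3,0.5,6,0,0],[0,0,6,0,0],[0,0,0,0,0]]]'; python3 - <<'E'
from h import *
for n in("top","scene"):
  c=cam(n); find(c,n,["blade_tip","blade_grip","lid_edge"],1)
save(c,"s3.png",(240,180,400,300),5)
E
```

```text
time_s: 15.75
eef_pos: [0.4512, 0.0499, 0.0851]
eef_rot: [0.0, 0.108, 0.994, -0.0]
wrist_force: [0.8, -0.6, -0.4]
opening: 0.199
time_s: 16.38
eef_pos: [0.4473, 0.0508, 0.1136]
eef_rot: [0.0, 0.108, 0.994, 0.0]
wrist_force: [-0.6, 0.5, -1.7]
opening: 0.2
top tip_of blade_tip 0.68 [265. 344.  11.] [179. 342.]
top tip_of blade_grip 0.86 [197. 256.  14.] [216. 375.]
top tip_of lid_edge 0.94 [536.  31.  83.] [321. 219.]
scene tip_of blade_tip 0.86 [546.  27.  73.] [311. 258.]
scene tip_of blade_grip 0.73 [451.  50. 122.] [345. 219.]
scene tip_of lid_edge 0.94 [542.  32.  81.] [314. 256.]
```

View pics/s3.png

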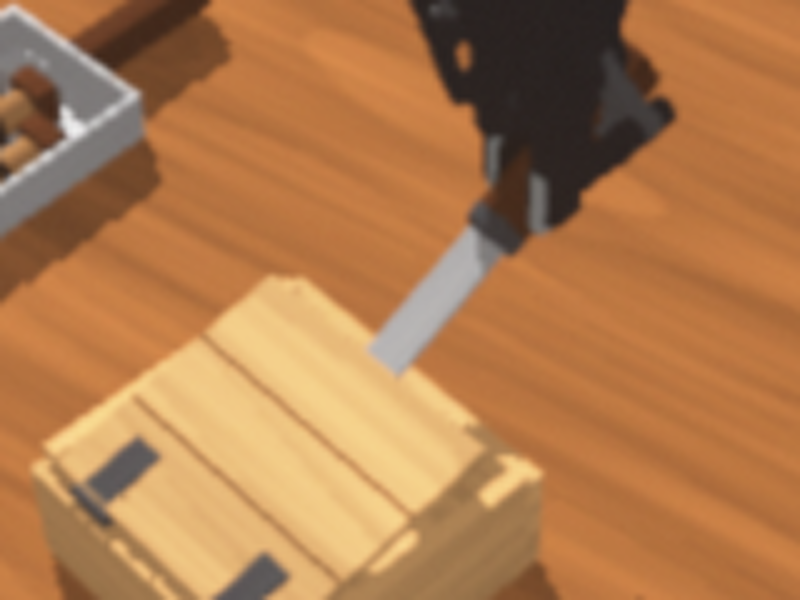

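The lid is up about 11° (its edge at z ≈ 82 mm) with the blade under it. I carry on along the arc.

```bash
python3 -m pendant '[[[2.7,-0.6,10,0,0],[2.7,-0.6,10.5,0,0],[4.3,-0.9,9.7,0,0],[4.4,-1,9.6,0,0],[5.3,-1.1,8.5,0,0],[5.3,-1.2,8.4,0,0],[0,0,0,0,0]]]'; python3 - <<'E'
from h import *
for n in("top","scene"):
  c=cam(n); find(c,n,["blade_tip","blade_grip","lid_edge"],1)
E
```

```text
time_s: 17.65
eef_pos: [0.4734, 0.045, 0.171]
eef_rot: [0.001, 0.108, 0.994, -0.0]
wrist_force: [0.0, 0.1, -1.9]
opening: 0.197
top tip_of blade_tip 0.7 [263. 345.  14.] [178. 343.]
top tip_of blade_grip 0.86 [197. 256.  12.] [216. 374.]
scene tip_of blade_tip 0.78 [571.  23. 128.] [301. 248.]
scene tip_of blade_grip 0.9 [477.  44. 183.] [336. 205.]
scene tip_of lid_edge 0.73 [570.  26. 140.] [302. 245.]
```

```bash
python3 -m pendant '[[[6.5,-1.4,6.7,0,0],[6.5,-1.4,6.6,0,0],[7.5,-1.6,5.4,0,0],[7.5,-1.6,5.4,0,0],[8.4,-1.8,4,0,0],[8.3,-1.8,4,0,0],[8.8,-1.9,2.5,0,0],[8.9,-1.9,2.4,0,0]]]';python3 -m pendant '[[[7.3,-1.6,1,0,0],[7.3,-1.6,0.5,0,0],[0,0,0,0,0]]]'; python3 - <<'E'
from h import *
for n in("top","scene"):
  c=cam(n); find(c,n,["blade_tip","blade_grip","lid_edge"],1)
save(c,"s4.png",(160,130,420,350),3)
E
```

```text
time_s: 19.05
eef_pos: [0.535, 0.0318, 0.2069]
eef_rot: [-0.0, 0.108, 0.994, 0.0]
wrist_force: [-1.8, 0.7, -2.9]
opening: 0.199
time_s: 19.42
eef_pos: [0.5501, 0.0284, 0.2086]
eef_rot: [0.001, 0.108, 0.994, -0.0]
wrist_force: [-1.3, 0.7, -1.5]
opening: 0.2
top tip_of blade_tip 0.75 [265. 343.  14.] [179. 343.]
top tip_of blade_grip 0.61 [527.  35.  60.] [319. 224.]
top tip_of lid_edge 0.47 [ 481. -216.   15.] [430. 249.]
scene tip_of blade_tip 0.64 [267. 342.  16.] [500. 255.]
scene tip_of blade_grip 0.98 [556.  29. 217.] [306. 214.]
scene tip_of lid_edge 0.77 [652.   7. 182.] [266. 254.]
```

View pics/s4.png

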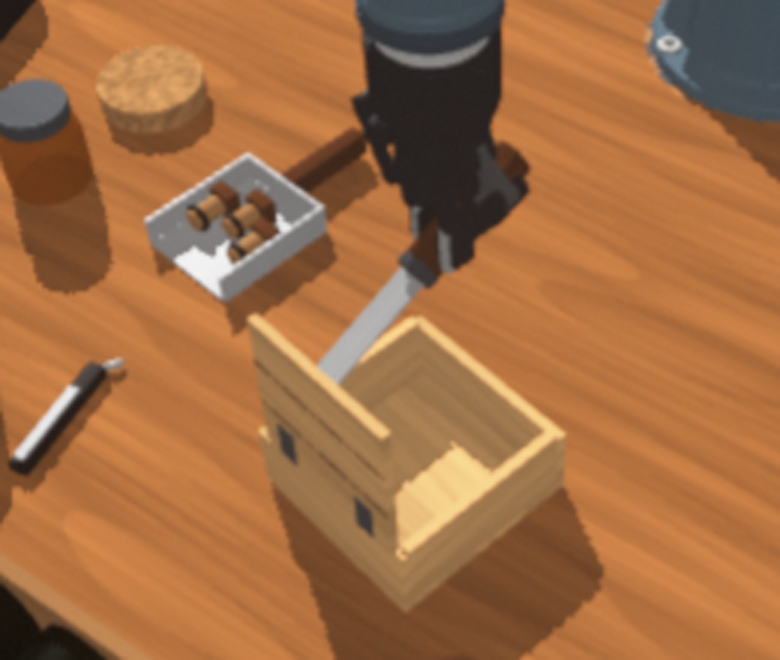

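```bash
python3 -m pendant '[[[-30,6,0,0,0],[-30,20,0,0,0],[-22,45,0,0,0],[-22,45,0,0,0],[0,48,0,0,0],[0,45,0,0,0],[0,45,-30,0,0],[0,0,-50,0,0]]]';python3 -m pendant '[[[0,0,-50,0,0],[0,0,-20,0,0],[0,0,-8,0,0],[0,0,-8,0,0],[0,0,-8,0,0],[0,0,-8,0,0]]]'; python3 - <<'E'
from h import *
print(monitor.get_obs()["eef_pos"])
for n in("top","scene"):
  c=cam(n); find(c,n,["blade_tip","blade_grip","lid_edge"],1)
E
```

```text
time_s: 20.82
eef_pos: [0.4467, 0.2863, 0.1297]
eef_rot: [0.003, 0.106, 0.994, 0.002]
wrist_force: [1.1, -0.1, -2.4]
opening: 0.196
time_s: 21.58
eef_pos: [0.4462, 0.2835, 0.0279]
eef_rot: [0.001, 0.108, 0.994, 0.001]
wrist_force: [-4.7, 0.7, 7.9]
opening: 0.198
[0.44619037 0.28348745 0.02785426]
top tip_of blade_tip 0.69 [546. 259.  -2.] [223. 219.]
top tip_of blade_grip 0.72 [ 526. -256.    6.] [447. 231.]
top tip_of lid_edge 0.81 [650.   8. 182.] [332. 154.]
scene tip_of blade_tip 0.95 [549. 259.   1.] [405. 333.]
scene tip_of blade_grip 0.73 [455. 284.  38.] [440. 296.]
scene tip_of lid_edge 0.82 [652.  11. 180.] [267. 255.]
```

```bash
python3 -m pendant '[[[0,0,-8,0,0],[0,0,-7,0,0],[0,0,-6,0,0],[0,0,-4,0,0],[0,0,-1.5,0,0],[0,0,0,0,0]]]'; python3 - <<'E'
from h import *
for n in("top","scene"):
  c=cam(n); find(c,n,["blade_tip","blade_grip"],1)
E
```

```text
time_s: 22.72
eef_pos: [0.4441, 0.2829, 0.002]
eef_rot: [-0.001, 0.108, 0.994, -0.0]
wrist_force: [-13.3, -2.4, 29.9]
opening: 0.196
top tip_of blade_tip 0.6 [558. 257.   1.] [224. 214.]
top tip_of blade_grip 0.88 [449. 282.  15.] [210. 260.]
scene tip_of blade_tip 0.6 [560. 256.   2.] [401. 336.]
scene tip_of blade_grip 0.79 [197. 253.  16.] [475. 220.]
```

```bash
python3 -m pendant '[[[0,0,0,0,35],[0,0,0,0,40],[0,0,0,0,40],[0,0,0,0,40]]]'; python3 - <<'E'
from h import *
for n in("top","scene"):
  c=cam(n); find(c,n,["blade_tip","blade_grip","blade"],2)
E
```

```text
time_s: 23.52
eef_pos: [0.4448, 0.2825, -0.0006]
eef_rot: [-0.0, 0.108, 0.994, -0.0]
wrist_force: [-0.2, -0.1, 0.9]
opening: 0.469
top tip_of blade_tip 0.71 [553. 257.   9.] [223. 215.]
top tip_of blade_grip 0.8 [448. 280.  15.] [211. 261.]
top tip_of blade_grip 0.75 [196. 257.  15.] [216. 375.]
top tip_of blade 0.74 [467. 277.   3.] [214. 253.]
top tip_of blade 0.68 [207. 269.  -3.] [212. 369.]
scene tip_of blade_tip 0.79 [556. 260.  11.] [404. 333.]
scene tip_of blade_tip 0.72 [ 512. -427.   -1.] [176. 191.]
scene tip_of blade_grip 0.76 [198. 253.  17.] [475. 220.]
scene tip_of blade_grip 0.6 [455. 281.  13.] [437. 302.]
scene tip_of blade 0.9 [461. 278.  -0.] [433. 307.]
scene tip_of blade 0.54 [198. 263.   2.] [477. 226.]
```

Blade lies flat again. Next, the scoop.

```bash
python3 -m pendant '[[[0,0,40,0,45],[0,0,55,0,45],[-6,-40,30,1,45],[-7,-55,0,1,45],[-7,-55,0,1,45],[-7,-55,0,0,45],[-7,-55,0,0,45],[-7,-55,0,0,45]]]';python3 -m pendant '[[[-7,-55,0,0,45],[-7,-55,0,0,45],[-1,-50,0,0,45],[0,-40,0,0,45],[0,0,0,0,45],[0,0,0,0,45]]]'; python3 - <<'E'
from h import *
for n in("top","scene"):
  c=cam(n); find(c,n,["scoop","scoop_mouth","scoop_grip","blade_tip"],1)
E
```

```text
time_s: 24.92
eef_pos: [0.4038, -0.0339, 0.1252]
eef_rot: [0.001, 0.082, 0.997, -0.0]
wrist_force: [1.7, -0.4, 0.0]
opening: 0.53
time_s: 25.68
eef_pos: [0.3887, -0.2316, 0.1245]
eef_rot: [-0.0, 0.082, 0.997, 0.0]
wrist_force: [-0.7, -0.6, 0.9]
opening: 0.527
top tip_of scoop 0.87 [ 471. -247.   -1.] [443. 255.]
top tip_of scoop_mouth 0.55 [ 525. -258.    5.] [448. 231.]
top tip_of scoop_grip 0.96 [ 388. -237.   18.] [440. 291.]
top tip_of blade_tip 0.89 [266. 345.  13.] [178. 342.]
scene tip_of scoop 0.77 [ 471. -243.   -1.] [241. 210.]
scene tip_of scoop_mouth 0.9 [ 525. -257.    5.] [222. 219.]
scene tip_of scoop_grip 0.98 [ 389. -232.   18.] [265. 187.]
scene tip_of blade_tip 0.97 [268. 344.  13.] [500. 257.]
```

```bash
python3 -m pendant '[[[0,-2,-50,0,45],[0,0,-40,0,45],[0,0,-20,0,45],[0,0,-8,0,45],[0,0,0,0,45],[0,0,0,0,0],[0,0,0,0,0],[0,0,0,0,0]]]';python3 -m pendant '[[[0,0,0,0,0],[0,0,5,0,0],[0,0,10,0,0],[0,0,20,0,0],[0,0,30,0,0],[0,0,35,0,0],[0,0,10,0,0],[0,0,0,0,0]]]'; python3 - <<'E'
from h import *
for n in("top","scene"):
  c=cam(n); find(c,n,["scoop","scoop_mouth","scoop_grip"],1); find(c,n,["stopper0_mid"],3)
print(monitor.get_obs()["torque"])
E
```

```text
time_s: 27.18
eef_pos: [0.3899, -0.2349, 0.0081]
eef_rot: [0.001, 0.082, 0.997, -0.001]
wrist_force: [-0.1, 0.3, 4.8]
opening: 0.195
time_s: 28.18
eef_pos: [0.3892, -0.2344, 0.1171]
eef_rot: [0.0, 0.082, 0.997, -0.0]
wrist_force: [0.9, 0.6, -4.6]
opening: 0.196
top tip_of scoop 0.72 [ 472. -247.  108.] [453. 249.]
top tip_of scoop_mouth 0.92 [ 525. -258.  113.] [459. 223.]
top tip_of scoop_grip 0.64 [ 391. -234.  127.] [450. 287.]
scene tip_of scoop 0.61 [ 471. -241.  105.] [235. 178.]
scene tip_of scoop_mouth 0.82 [ 526. -256.  110.] [214. 188.]
scene tip_of scoop_grip 0.85 [ 386. -231.  127.] [261. 153.]
scene tip_of stopper0_mid 0.61 [ 464. -272.  123.] [226. 166.]
[-0.02322973  0.19706173  0.0158843 ]
```

```bash
python3 -m pendant '[[[8,8,0,-6,0],[14,16,0,-10,0],[15,18,0,-10,0],[15,18,0,-10,0],[15,18,0,-10,0],[15,18,0,-10,0],[15,18,0,-10,0],[15,18,0,-10,0]]]';python3 -m pendant '[[[12,14,0,-9,0],[8,8,0,-8,0],[2,2,-10,0,0],[0,0,-15,0,0],[0,0,-8,0,0],[0,0,0,0,0]]]'; python3 - <<'E'
from h import *
for n in("top","scene"):
  c=cam(n); find(c,n,["scoop","scoop_mouth","scoop_grip"],1); find(c,n,["stopper0_mid"],3)
E
```

```text
time_s: 29.68
eef_pos: [0.5016, -0.1015, 0.1167]
eef_rot: [-0.0, 0.68, 0.733, 0.0]
wrist_force: [1.3, -0.2, -3.6]
opening: 0.196
time_s: 30.42
eef_pos: [0.5219, -0.0783, 0.0825]
eef_rot: [-0.001, 0.779, 0.627, -0.001]
wrist_force: [-0.1, 0.8, -2.3]
opening: 0.193
top tip_of scoop 0.73 [ 506. -160.   74.] [409. 234.]
top tip_of scoop_mouth 0.58 [ 493. -210.   79.] [433. 240.]
top tip_of scoop_grip 0.74 [524. -80.  93.] [373. 224.]
top tip_of stopper0_mid 0.59 [586.  24.   3.] [325. 204.]
top tip_of stopper0_mid 0.44 [ 481. -151.   91.] [406. 245.]
top tip_of stopper0_mid 0.22 [708. 278.   0.] [218. 151.]
scene tip_of scoop 0.97 [ 509. -157.   74.] [254. 212.]
scene tip_of scoop_mouth 0.88 [ 496. -214.   78.] [239. 197.]
scene tip_of scoop_grip 0.77 [527. -77.  95.] [276. 225.]
scene tip_of stopper0_mid 0.45 [449. 283.  12.] [439. 300.]
```

```bash
python3 -m pendant '[[[0,0,-8,0,0],[0,0,-6,0,0],[0,0,-3,0,0],[0,0,-3,0,0],[0,0,-2,0,0]]]';python3 -m pendant '[[[0,0,-2,0,0],[0,0,-2,0,0],[0,0,0,0,0]]]'; python3 - <<'E'
from h import *
for n in("top","scene"):
  c=cam(n); find(c,n,["scoop","scoop_mouth","scoop_grip"],1); find(c,n,["stopper0_mid"],3)
E
```

```text
time_s: 31.55
eef_pos: [0.524, -0.0794, 0.0631]
eef_rot: [0.001, 0.779, 0.627, -0.0]
wrist_force: [-5.6, -5.0, 9.1]
opening: 0.194
time_s: 31.92
eef_pos: [0.5247, -0.0801, 0.0596]
eef_rot: [0.002, 0.779, 0.626, 0.0]
wrist_force: [-2.5, -5.2, 8.1]
opening: 0.197
top tip_of scoop 0.96 [ 508. -154.   34.] [404. 236.]
top tip_of scoop_mouth 0.74 [ 496. -205.   29.] [427. 242.]
top tip_of scoop_grip 0.6 [530. -76.  68.] [370. 223.]
top tip_of stopper0_mid 0.45 [ 485. -148.   51.] [402. 245.]
top tip_of stopper0_mid 0.39 [ 509. -151.   35.] [402. 235.]
scene tip_of scoop 0.58 [ 509. -149.   36.] [259. 225.]
scene tip_of scoop_mouth 0.69 [ 497. -208.   27.] [243. 214.]
scene tip_of scoop_grip 0.71 [529. -75.  70.] [277. 234.]
```

```bash
python3 -m pendant '[[[0,0,-2,0,0],[0,0,-2,0,0],[0,0,-1.5,0,0],[0,0,0,0,0]]]'; python3 - <<'E'
from h import *
for n in("top","scene"):
  c=cam(n); find(c,n,["scoop","scoop_mouth","scoop_grip"],1); find(c,n,["stopper0_mid"],3)
save(c,"s5.png",(180,140,340,270),4)
E
```

```text
time_s: 32.92
eef_pos: [0.5249, -0.0807, 0.0543]
eef_rot: [0.003, 0.779, 0.626, 0.0]
wrist_force: [-2.6, -7.5, 8.5]
opening: 0.193
top tip_of scoop 0.81 [ 508. -147.   20.] [400. 237.]
top tip_of scoop_mouth 0.6 [ 501. -200.    9.] [423. 241.]
top tip_of scoop_grip 0.78 [532. -77.  67.] [370. 223.]
top tip_of stopper0_mid 0.62 [465. 276.   4.] [214. 254.]
top tip_of stopper0_mid 0.36 [ 483. -145.   39.] [400. 247.]
top tip_of stopper0_mid 0.19 [709. 274.  -0.] [220. 151.]
scene tip_of scoop 0.73 [ 511. -145.   18.] [260. 231.]
scene tip_of scoop_mouth 0.78 [ 501. -202.    7.] [245. 222.]
scene tip_of scoop_grip 0.86 [529. -76.  67.] [277. 234.]
```

View pics/s5.png

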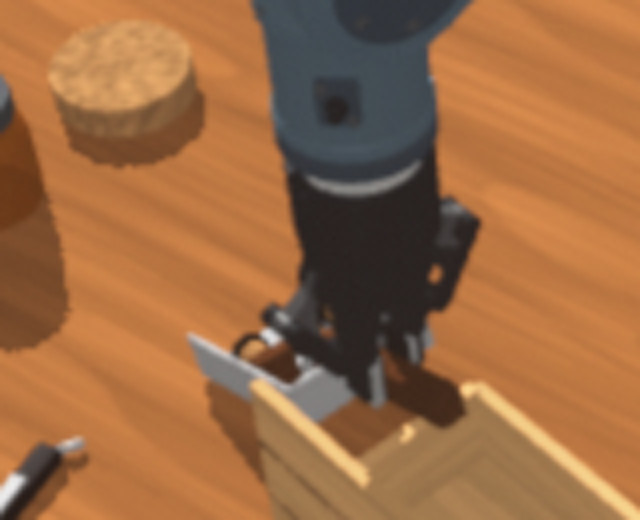

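```bash
python3 -m pendant '[[[-3,0,20,0,0],[-10,2,30,0,0],[-13,3,25,0,0],[-13,3,8,0,0],[2.5,10,0,7,0],[2.5,12,0,10,0],[2.5,12.5,0,10,0],[2.5,12.5,0,10,0]]]';python3 -m pendant '[[[2.5,12.5,0,10,0],[2.5,12.5,0,10,0],[2.5,12.5,0,10,0],[2.5,12.5,0,10,0],[2.5,12,0,7,0],[0,0,0,6,0],[0,0,0,0,0]]]'; python3 - <<'E'
from est import *
print(monitor.get_obs()["eef_pos"])
for n in("top","scene"):
  c=cam(n); find(c,n,["scoop","scoop_mouth","scoop_grip"],1); find(c,n,["stopper0_mid"],3)
save(c,"s6.png",(180,120,380,270),4)
E
```

```text
time_s: 34.42
eef_pos: [0.4939, -0.0228, 0.135]
eef_rot: [-0.0, 0.538, 0.843, -0.0]
wrist_force: [-0.6, -0.1, -3.3]
opening: 0.196
time_s: 35.3
eef_pos: [0.5063, 0.0389, 0.1349]
eef_rot: [-0.0, 0.108, 0.994, -0.0]
wrist_force: [-0.1, 0.1, -2.8]
opening: 0.197
[0.50625392 0.0388744  0.13491569]
top tip_of scoop_grip 0.67 [505.  40. 146.] [316. 228.]
scene tip_of scoop 0.92 [576.  27. 102.] [302. 259.]
scene tip_of scoop_mouth 0.63 [625.  10.  88.] [280. 276.]
scene tip_of scoop_grip 0.93 [505.  40. 148.] [327. 225.]
scene tip_of stopper0_mid 0.53 [571.  -7. 113.] [289. 247.]
```

View pics/s6.png

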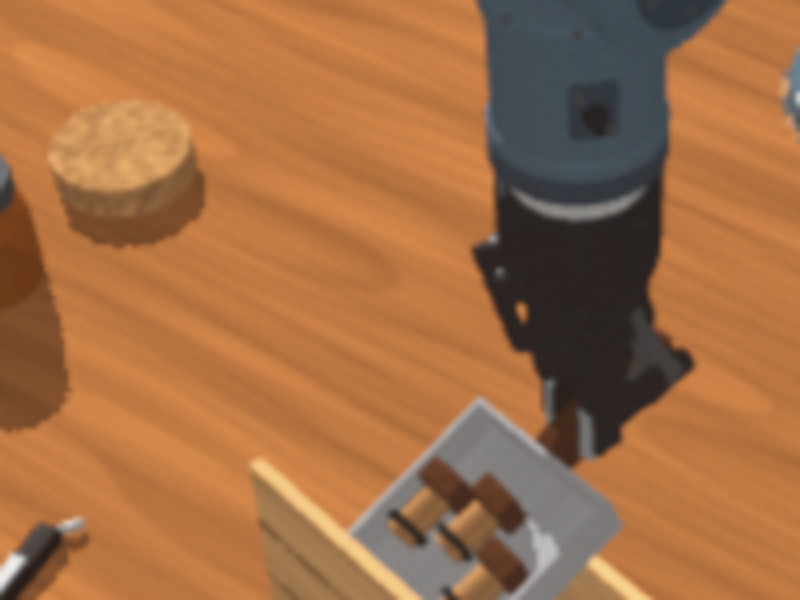

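```bash
python3 -m pendant '[[[0,0,-15,0,0],[0,0,-20,0,0],[0,0,-17,0,0],[0,0,-10,0,0],[0,0,0,0,0]]]';python3 -m pendant '[[[6,-1.3,0,0,0],[6,-1.3,0,0,0],[6,-1.3,0,0,0],[4,-1,0,0,0],[4,-0.8,0,0,0],[0,0,0,0,0]]]'
```

```text
time_s: 36.42
eef_pos: [0.5058, 0.0388, 0.0723]
eef_rot: [-0.001, 0.108, 0.994, 0.0]
wrist_force: [0.7, 0.4, -3.4]
opening: 0.196
time_s: 37.17
eef_pos: [0.5254, 0.0346, 0.0713]
eef_rot: [-0.008, 0.107, 0.994, 0.0]
wrist_force: [-24.4, 2.9, 10.2]
opening: 0.194
```

```bash
python3 -m pendant '[[[2,-0.4,6,0,0],[3,-0.6,6,0,0],[3,-0.6,5,0,0],[3,-0.6,5,0,0],[0,0,0,0,0]]]'; python3 - <<'E'
from est import *
for n in("top","scene"):
  c=cam(n); find(c,n,["scoop","scoop_mouth","scoop_grip"],1)
  print(n,px(c,[.650,.007,.181]))
E
```

```text
time_s: 37.8
eef_pos: [0.5413, 0.0312, 0.0947]
eef_rot: [-0.003, 0.108, 0.994, 0.0]
wrist_force: [-7.2, 0.5, -0.6]
opening: 0.192
top tip_of scoop_grip 0.48 [534.  34. 109.] [319. 217.]
top [[332.90659796 154.26081439]]
scene tip_of scoop 0.73 [593.  20.  47.] [295. 279.]
scene tip_of scoop_mouth 0.67 [657.   8.  56.] [271. 295.]
scene tip_of scoop_grip 0.83 [533.  32. 110.] [316. 244.]
scene [[266.51844059 253.42843025]]
```

```bash
python3 -m pendant '[[[5,-1,6,0,0],[5,-1.1,6,0,0],[5,-1.1,5,0,0],[6,-1.3,5,0,0],[6,-1.3,4,0,0],[0,0,0,0,0]]]'; python3 - <<'E'
from est import *
for n in("top","scene"):
  c=cam(n); find(c,n,["scoop","scoop_mouth","scoop_grip","lid_edge"],1)
save(c,"s7.png",(200,150,400,330),3.5)
E
```

```text
time_s: 38.95
eef_pos: [0.5695, 0.0253, 0.1212]
eef_rot: [-0.002, 0.108, 0.994, 0.0]
wrist_force: [-4.1, 0.9, -0.5]
opening: 0.194
top tip_of scoop_grip 0.57 [558.  29. 137.] [322. 204.]
scene tip_of scoop 0.76 [597.  22.  62.] [294. 277.]
scene tip_of scoop_mouth 0.9 [633.   9.  24.] [280. 297.]
scene tip_of scoop_grip 0.84 [556.  28. 141.] [307. 240.]
scene tip_of lid_edge 0.72 [650.   8. 182.] [267. 253.]
```

View pics/s7.png

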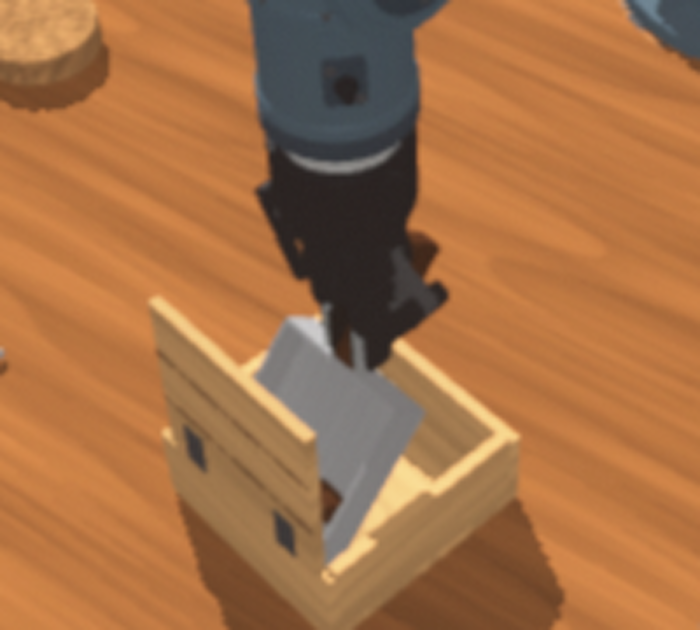

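The scoop is tipped about 51° and the stoppers have slid to its mouth (one head shows at crop 328,497), held there by the hinge wall. I back off so they can drop.

```bash
python3 -m pendant '[[[-9,2,5,0,0],[-9,2,6,0,0],[-9,2,6,0,0],[-9,2,6,0,0],[0,0,0,0,0],[0,0,0,0,0]]]'; python3 - <<'E'
from est import *
for n in("top","scene"):
  c=cam(n); find(c,n,["scoop","scoop_mouth","scoop_grip","lid_edge"],1);find(c,n,["stopper0_mid"],3)
save(c,"s8.png",(200,150,400,330),3.5)
E
```

```text
time_s: 40.2
eef_pos: [0.5348, 0.033, 0.1445]
eef_rot: [0.0, 0.108, 0.994, -0.0]
wrist_force: [0.0, 0.8, -1.9]
opening: 0.193
top tip_of scoop 0.56 [463. 276.   7.] [214. 255.]
top tip_of scoop_mouth 0.66 [529.  34.  59.] [319. 224.]
top tip_of scoop_grip 0.75 [523.  34. 162.] [319. 218.]
scene tip_of scoop 0.68 [560.  29.  85.] [307. 259.]
scene tip_of scoop_mouth 0.85 [603.  15.  46.] [290. 282.]
scene tip_of scoop_grip 0.86 [522.  36. 162.] [320. 224.]
scene tip_of lid_edge 0.85 [653.  11. 180.] [267. 256.]
```

View pics/s8.png

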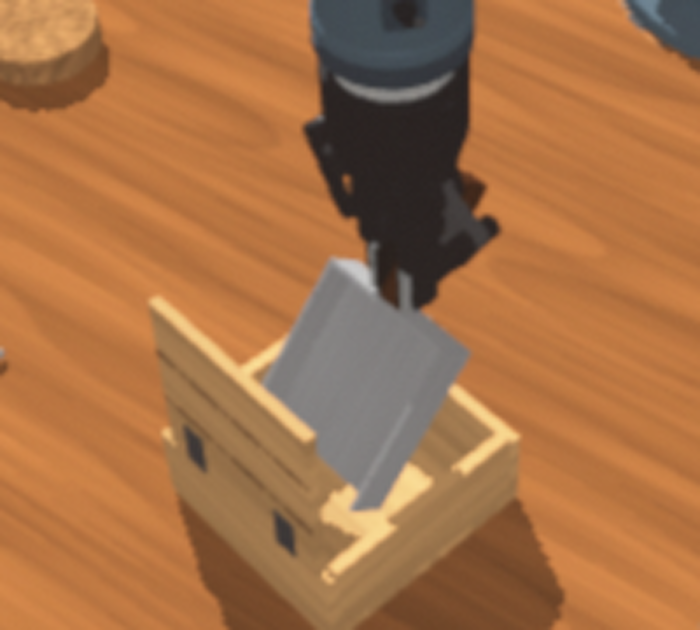

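The pan shows empty and the wrist force dropped by about 0.9 N, which is the three stoppers. I carry the scoop back to its place.

```bash
python3 -m pendant '[[[-5,1,25,0,0],[-5,1,30,0,0],[-5,0,10,0,0],[-10,-45,0,0,0],[-10,-50,0,0,0],[-10,-50,0,0,0],[-10,-50,-20,0,0],[-10,-50,-25,0,0]]]';python3 -m pendant '[[[-10,-40,-30,0,0],[-4,3,-20,0,0],[0,0,0,0,0]]]'; python3 - <<'E'
from est import *
print(monitor.get_obs()["eef_pos"])
for n in("top","scene"):
  c=cam(n); find(c,n,["scoop","scoop_mouth","scoop_grip","lid_edge"],1);find(c,n,["stopper0_mid"],4)
save(c,"s9.png"); 
c=cam("top"); save(c,"t9.png",(270,140,480,300),3.5)
E
```

```text
time_s: 41.8
eef_pos: [0.4691, -0.2117, 0.1638]
eef_rot: [0.001, 0.108, 0.994, -0.0]
wrist_force: [0.7, 0.2, -2.5]
opening: 0.194
time_s: 42.18
eef_pos: [0.4535, -0.2459, 0.1118]
eef_rot: [-0.002, 0.109, 0.994, 0.002]
wrist_force: [0.6, 1.1, -2.0]
opening: 0.195
[ 0.45346687 -0.24588439  0.11182016]
top tip_of scoop 0.85 [ 481. -251.   54.] [450. 248.]
top tip_of scoop_mouth 0.56 [584.  24.   1.] [325. 205.]
top tip_of scoop_grip 0.83 [ 444. -245.  132.] [455. 261.]
top tip_of lid_edge 0.86 [650.   7. 182.] [333. 154.]
top tip_of stopper0_mid 0.42 [637. -20.  31.] [344. 179.]
scene tip_of scoop 0.56 [ 483. -251.   60.] [232. 194.]
scene tip_of scoop_mouth 0.81 [ 522. -264.   17.] [219. 214.]
scene tip_of scoop_grip 0.59 [ 444. -246.  135.] [240. 161.]
scene tip_of lid_edge 0.94 [652.  10. 180.] [267. 255.]
```

```bash
python3 -m pendant '[[[0,0,-9,0,0],[0,0,-5,0,0],[-9,2,-7,0,0],[-9,2,-7,0,0],[-8,1.7,-8,0,0],[-7,1.5,-8,0,0],[-6,1.3,-10,0,0]]]';python3 -m pendant '[[[-6,1.3,-9.5,0,0],[-4,1,-10,0,0],[-4,0.8,-10,0,0],[-2,0.5,-8,0,0]]]';  python3 - <<'E'
from est import *
for n in("top","scene"):
  c=cam(n); find(c,n,["scoop","scoop_mouth","scoop_grip"],1);find(c,n,["stopper0_mid"],4)
E
```

```text
time_s: 43.7
eef_pos: [0.4162, -0.2387, 0.0609]
eef_rot: [0.0, 0.108, 0.994, -0.0]
wrist_force: [-4.1, 1.6, 7.5]
opening: 0.198
time_s: 44.2
eef_pos: [0.4003, -0.235, 0.0225]
eef_rot: [0.0, 0.108, 0.994, -0.0]
wrist_force: [-2.6, -0.5, 3.3]
opening: 0.192
top tip_of scoop 0.63 [ 471. -252.    7.] [446. 254.]
top tip_of scoop_mouth 0.68 [ 524. -267.    2.] [451. 232.]
top tip_of scoop_grip 0.35 [705. 277.   1.] [218. 152.]
top tip_of stopper0_mid 0.7 [635. -21.  28.] [345. 180.]
top tip_of stopper0_mid 0.51 [650.   0.  61.] [336. 170.]
scene tip_of scoop 0.68 [ 471. -252.    4.] [238. 207.]
scene tip_of scoop_mouth 0.58 [ 524. -263.    4.] [220. 218.]
scene tip_of scoop_grip 0.63 [ 394. -231.   31.] [263. 184.]
```

```bash
python3 -m pendant '[[[-1,0.2,-6,0,0],[0,0,-5,0,0],[0,0,-3,0,0],[0,0,-1.5,0,0],[0,0,0,0,0]]]';  python3 - <<'E'
from est import *
for n in("top","scene"):
  c=cam(n); find(c,n,["scoop","scoop_mouth","scoop_grip"],1)
E
```

```text
time_s: 45.32
eef_pos: [0.3991, -0.2345, 0.0093]
eef_rot: [-0.001, 0.108, 0.994, 0.0]
wrist_force: [-14.0, 8.7, 37.5]
opening: 0.195
top tip_of scoop 0.7 [ 472. -253.   -1.] [445. 254.]
top tip_of scoop_mouth 0.67 [ 525. -263.    4.] [450. 231.]
scene tip_of scoop 0.67 [ 471. -249.    1.] [239. 208.]
scene tip_of scoop_mouth 0.65 [ 528. -264.    6.] [219. 218.]
scene tip_of scoop_grip 0.79 [ 394. -229.   19.] [264. 188.]
```

```bash
python3 -m pendant '[[[0,0,1,0,20],[0,0,0,0,35],[0,0,0,0,42],[0,0,0,0,42],[0,0,30,0,42],[0,0,50,0,42],[-20,40,30,0,42],[-20,40,20,0,42]]]';python3 -m pendant '[[[0,20,0,0,42],[0,0,0,0,42],[0,0,0,0,42]]]';  python3 - <<'E'
from est import *
for n in("scene","top"):
  c=cam(n); find(c,n,["scoop","scoop_mouth","scoop_grip","lid_edge","corkscrew","coasters","candle"],1);find(c,n,["stopper0_mid","blade_tip","blade_grip"],4)
  if n=="scene": a=c["img"]
u=[v[130:370,140:540] for v in (a,c["img"])]
b=cv2.resize(c["img"][140:250,270:390],(436,400),interpolation=cv2.INTER_CUBIC)
a=cv2.resize(a[160:350,160:460],(632,400),interpolation=cv2.INTER_CUBIC)
o=np.hstack([a,b])[:,:,::-1]; cv2.imwrite("pics/f1.png",cv2.resize(o,None,fx=.74,fy=.74))
E
```

```text
time_s: 46.72
eef_pos: [0.3596, -0.1544, 0.1397]
eef_rot: [0.001, 0.109, 0.994, -0.0]
wrist_force: [0.1, 0.7, -0.4]
opening: 0.494
time_s: 47.1
eef_pos: [0.3598, -0.1352, 0.1382]
eef_rot: [0.0, 0.108, 0.994, -0.0]
wrist_force: [0.7, 0.3, -0.9]
opening: 0.49
scene tip_of scoop 0.77 [ 473. -250.    3.] [238. 208.]
scene tip_of scoop_mouth 0.92 [ 527. -264.    3.] [219. 219.]
scene tip_of scoop_grip 0.56 [ 393. -230.   22.] [264. 187.]
scene tip_of lid_edge 0.86 [653.   9. 181.] [266. 255.]
scene tip_of corkscrew 0.87 [ 697. -228.   -2.] [179. 273.]
scene tip_of coasters 0.73 [ 383. -427.   -0.] [211. 163.]
scene tip_of candle 0.7 [ 510. -428.   -0.] [177. 190.]
scene tip_of blade_tip 0.79 [267. 343.  14.] [500. 256.]
scene tip_of blade_grip 0.73 [452. 283.  13.] [438. 301.]
scene tip_of blade_grip 0.65 [200. 253.  14.] [474. 221.]
top tip_of scoop 0.65 [ 473. -251.   -1.] [444. 254.]
top tip_of scoop_mouth 0.81 [ 526. -260.    5.] [449. 230.]
top tip_of scoop_grip 0.61 [449. 283.  13.] [210. 260.]
top tip_of lid_edge 0.78 [650.   8. 180.] [333. 154.]
top tip_of corkscrew 0.79 [ 692. -230.   -1.] [434. 161.]
top tip_of coasters 0.71 [ 375. -425.    0.] [523. 298.]
top tip_of candle 0.92 [ 508. -430.   -1.] [523. 240.]
top tip_of stopper0_mid 0.71 [635. -23.  33.] [346. 180.]
top tip_of blade_tip 0.65 [268. 341.  12.] [180. 341.]
top tip_of blade_tip 0.58 [553. 255.  10.] [224. 215.]
top tip_of blade_grip 0.96 [198. 256.  14.] [216. 374.]
top tip_of blade_grip 0.9 [446. 283.  13.] [209. 261.]
```

View pics/f1.png

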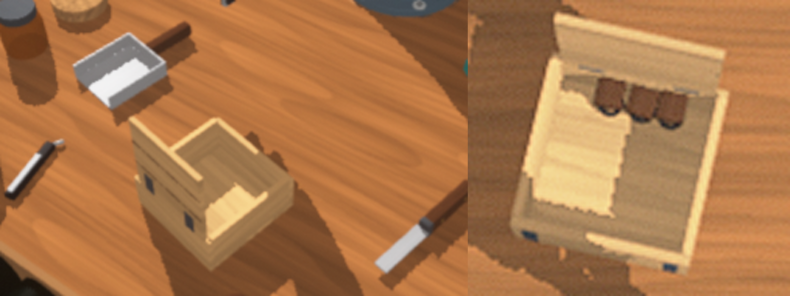

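```bash
python3 -c "
from h import *
print(order.hand_in())"
```

```text
the job is handed in; nothing more can be done
None
```

The job is done and handed in at about 47 s, inside the 72 s limit; the hand-in gave no verdict.

**What I did**
- **Tilting:** The moves allow no tilt, so I pivoted both tools in the grip. I pressed each handle's rear end down on the box's side wall.
- **Lid:** With the blade tilted about 30°, I slid its tip into the slit, lifted the lid and pushed it along its arc until upright. I then laid the blade flat near where it started.
- **Stoppers:** I pre-tilted the loaded scoop about 19°, then pushed its mouth against the inside of the hinge wall until it reached about 51°. Backing off let the stoppers drop in.
- **Scoop:** I set it down near where it started by pressing it level on the table.

**Last checks**
- **Lid:** its free edge is about 122 mm above the hinge, so it stands at roughly 90°.
- **Stoppers:** the top view shows all three in the box, leaning on the hinge wall. The network located only one in the last picture, with its centre at about 30 mm height. The other two I judged by eye.
- **Blade:** it lies flat, with grip and tip at about 13 mm and 10 mm height.
- **Scoop:** it is empty and flat, with its origin at about 0 mm and its mouth at about 4 mm.
- **Bystanders:** the corkscrew, coasters and candle are where they were, within a few mm. I did not measure the others again.
- **Robot:** it is clear of everything.

**Disagreements:** one late scoop-handle reading (22 mm instead of 17 mm) was a few mm high, which is about the detector's error. The top camera mistook the blade for the scoop handle once.

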